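# Clamp a thin-walled bearing sleeve in a V with an eccentric cam lever

## Robot

A 6-joint arm with a two-finger parallel gripper is mounted at the origin on a cart in front of the work surface, level with it; the furniture and walls round the work are solid. World frame = base frame: x ahead of the robot, y to its left, z up, the work surface at z = 0. Lengths are in m, angles in rad, forces in N, time in s.
With the tool pointing down it reaches from about 0.4 to 0.925 m from the base axis. Payload 12.5 kg.
Tool frame: the origin (TCP) lies on the centre line of the jaws, within the pads' length; the fingertips stand 19 mm ahead of it and the grasp point (between the pads) is the TCP; z points along the fingers, y is the direction in which the jaws open and shut (so a half turn about z gives the same grasp; the last joint's range is limited). The gripper opens to 95 mm and grips with 3 to 60 N. Pads are 20 mm wide; open, the fingers measure 119 mm over their backs; the gripper's body (75 mm by 180 mm) begins 59 mm behind the grasp point.
Start: joints at [-1.31, 0.491, 1.559, -0, 1.092, -0.106], TCP at [0.224, -0.583, 0.234] pointing down, gripper open.
Joint ranges: [-3.1, 3.1], [-0.84, 2.19], [0.05, 2.79], [-1.13, 4.28], [0.06, 2.93], [-2.69, 2.69]. Speed limits (rad/s): [2.22, 2.22, 2.79, 3.14, 3.14, 3.14].

## Interface

Orientations are given as a rotation vector (axis times angle).
In Python, from workcell import arm, optics gives the robot as it stands.
- The arm moves only by the tool arm_command, never from a script. Its argument "plan" is a list of rows, each a list of 5 numbers: the shift along the tool's x, y, z in units of 40 mm (1.0 is 40 mm), then the turn about the tool's z in units of 6 degrees (1.0 is 6 degrees), then the finger opening in mm, from 0 to 95.1. In form: [[tx, ty, tz, turn, gripper], ...]. A call has 1 to 12 rows; each row is the pose to reach, as a shift and turn from the pose commanded when the call began, along the tool's axes at that moment; what a row does not reach only later rows make up. A row lasts 1/12 s, in which the tool goes at most 41.7 mm and 7.16 degrees, less where a joint would pass 70% of its speed; a pose out of reach is approached as far as the arm can. A call with a gripper value outside its range is refused whole. The fingers move at their own pace and stop on an object; "grip_force" is the grip in N (left out, the last holds). Time passes only in rows, so rows that repeat a pose let the fingers close. It gives the time, the measured TCP pose, the force and the opening at its end, in the units of the state.
- arm.state(): the state, without advancing time (a new reading comes with each control period).
- optics.read_camera(name): name is "scene" or "top" or "wrist"; returns (picture, depth): 420x560x3 uint8, red, green, blue; 420x560 float32, m along the optical axis (not along the pixel's ray), 0 where there is no reading.
- optics.get_calibration(name): a dict with "fovy" (degrees; the focal length in pixels is half the picture's height over the tangent of half this angle, whatever the lens; pixels are square), "cx", "cy" (the principal point, pixels), "camera_from_world" (4x4, takes a point from world to camera coordinates). Camera axes: x right, y up, looking along -z (the intrinsics and any distortion apply to the point x, -y, -z); pixel columns grow to the right and rows downward; lengths in m; the calibration is good to about 2 mm. A picture is of the moment at which its call begins: read the wrist's pose just before it. get_calibration takes no time and is no camera call; for the wrist camera it gives the pose at the moment of the call.
- arm.hand_in(): hands the job in, once; it reports no verdict.
The state is a dict: "time": time; "qpos": joint angles; "qvel": joint speeds; "tau": joint torques, N m; "eef_pos": TCP position; "ee_rot": TCP orientation; "ft_force": force on the tool from outside, world axes, zero at the start; "wrist_torque": the same for the moment, N m; "grip_width": finger opening in m.
Only numpy, scipy, OpenCV 4.12 (cv2) and the standard library are available. Lean on these libraries where they do the work, as an engineer would, in place of code of your own. Each camera call takes 0.05 s, during which the arm holds its last target.

## Task

Set the grey flanged bearing sleeve down upright on the steel plate of the clamping fixture, its flange in the blue V jaw, then push the ball end of the cam lever round anticlockwise (seen from above) so that the cam presses the flange into the V. Keep pushing gently near the ball until the lever resists with about 11 N, then let go and leave it there: much less and the sleeve sits loose, much more and it is squeezed out of round. Do not drop or tip the sleeve, and leave the ball bearing, the wrench and the piston where they are.

Things in the scene. Friction and masses are not known exactly. Their poses are not given: they have to be found in the camera images.
- housing: the grey steel bearing sleeve, standing upright on the bench, 0.4 to 0.6 kg: a hollow thin-walled sleeve of 62 mm outside diameter on a round flange of 84 mm diameter (out of round by up to 1 mm). Flange 24 mm high, whole 60 mm high. Origin: centre of the underside; z along its axis, up. Take it across the sleeve, above the flange
- fixture: the clamping fixture, fixed to the bench: a bright steel plate 216 x 112 mm, 12 mm thick (x from -120 to +96, y from -56 to +56 mm in its frame), a blue V jaw (21 mm high above the plate) at its +x end, a steel cam with a long dark lever at its -x end. Origin on the bench top; x: clamping direction, from the cam to the jaw; z up
- seat (a point): nominal centre of the seat, on top of the plate (12 mm over the bench), axes as the fixture: there the flange's underside is centred when it touches both faces of the V (70 degrees, open to -x). The jaw bears on a thrust block set differently every time: the true seat lies up to 5 mm from here along +x or -x and must be felt. The open cam leaves at least 8 mm of room on the -x side of this point
- pivot (a point): the lever's vertical pivot axis, 79 mm from the seat point on its -x side, at the mid height of the lever bar (41.5 mm over the bench)
- lever_ball (a point): centre of the black ball (32 mm diameter) at the end of the lever, 190 mm from the pivot, 41.5 mm over the bench. The dark bar from the pivot to the ball is straight, 16 mm wide and 11 mm thick (36 to 47 mm over the bench), free on both sides; its outer 120 mm stand out beyond the plate, over the bench and its front edge
- cam_lever (a joint): lever angle, rad: 0 open, grows anticlockwise seen from above, stop at 1.6; the bar points 135 degrees + this angle from the fixture's +x. The 60 mm cam (17 mm eccentric) meets a seated flange between 0.3 and 1.1. Free, it drags with 2 N (standing) to 6 N (moving) at 165 mm from the pivot and stays where left; then the push rises about 1.3 N per 0.01 rad; 11 N there leaves 35 to 50 N on the flange
- bearing: a ball bearing lying flat, 47 mm diameter, 14 mm high; bystander. Origin: centre of the underside
- wrench_17: a steel combination wrench lying flat, 232 mm long, 36 mm wide, 8 mm high; bystander. Origin: centre of the underside; its y runs along it
- piston_1: a bright forged piston standing on its skirt, 62 mm diameter, 54 mm high; bystander. Origin: centre of the underside

How it is judged:
On the way, in this order (a step that is already met when the one before it is completed fails the run):
1. the sleeve stands upright on the plate in the V jaw, let go and not yet clamped (y of housing in the frame of seat between -0.005 and 0.005 m and x of housing in the frame of seat between -0.01 and 0.01 m and z of housing in the frame of seat between -0.003 and 0.003 m and angle between housing's own z axis and vertical below 0.05 rad and contact force between cam_lever and housing below 2 N and contact force between the fingers and housing below 0.2 N), for 0.2 s.
2. the lever has been pushed round until the cam presses the flange into the V with more than 20 N (contact force between cam_lever and housing above 20 N), for 0.2 s.
At the end, for the whole second after the job is handed in: The sleeve stands upright (within 0.05 rad) and still on the plate (within 3 mm), in the V (within 10 mm of the seat point along the clamping direction and 5 mm across it), and the cam of the released lever presses on its flange with 20 to 60 N (y of housing in the frame of seat between -0.005 and 0.005 m and x of housing in the frame of seat between -0.01 and 0.01 m and z of housing in the frame of seat between -0.003 and 0.003 m and angle between housing's own z axis and vertical below 0.05 rad and contact force between cam_lever and housing between 20 and 60 N and linear speed of housing below 0.01 m/s); the robot touches nothing.
It fails at once if the cam squeezes the thin sleeve with more than 75 N (contact force between cam_lever and housing above 75 N).
It fails at once if the fingers push on the lever with more than 25 N (contact force between the fingers and cam_lever above 25 N).
It fails at once if the sleeve is tipped by more than 0.4 rad (angle between housing's own z axis and vertical above 0.4 rad).
It fails at once if the sleeve is dropped (faster than 0.6 m/s less than 30 mm over the bench) (height (world z) of housing below 0.03 m and linear speed of housing above 0.6 m/s).
It fails at once if the ball bearing, the wrench or the piston is moved by more than 20 mm (distance of any of bearing, wrench_17, piston_1 from where it was at the start of the episode above 0.02 m).
It also fails if it takes over 72 s, if anything falls off the work surface, if the arm or the gripper's body presses on something with over 40 N, if the wrist force passes 120 N, or if a joint passes its speed limit or range.

## Working session

There is one attempt and no reset: what is moved stays moved. The work goes in short steps, Python scripts to look and compute and a tool call to move; the robot and the scene stay as the last step left them, time stands still between calls to the robot, and variables do not carry over. Pictures are saved under pics/ and viewed, and the job is handed in when it is done.

Besides the shell and the picture viewer there is one more tool, called by a JSON object that holds its "name" and its "arguments", one argument or row to a line. arm_command: Moves the arm, as the interface text tells. Its arguments: {"type":"object","properties":{"plan":{"type":"array"},"grip_force":{"type":"number"}},"required":["plan"]}

```bash
ls; mkdir -p pics; python3 - <<'E'
from workcell import arm, optics
import cv2,numpy as np
print(arm.state())
for n in ("scene","top"):
    p,d=optics.read_camera(n); c=optics.get_calibration(n); print(n,c)
    cv2.imwrite(f"pics/{n}0.png",cv2.cvtColor(p,cv2.COLOR_RGB2BGR)); np.savez(f"{n}0.npz",p=p,d=d)
E
```

```text
pics
{'time': 0.0, 'qpos': array([-1.30960779e+00,  4.91539709e-01,  1.55946887e+00,  3.05465022e-06,
        1.09171168e+00, -1.05603074e-01]), 'qvel': array([ 0.00213903, -0.00042421,  0.00015753, -0.00187147, -0.00014509,
        0.00014867]), 'tau': array([-1.33282672e-03, -6.12658024e+01, -2.58186132e+01,  6.91797235e-02,
        4.81723552e-02, -1.70331118e-04]), 'eef_pos': array([ 0.22409777, -0.58318991,  0.23306739]), 'ee_rot': array([-3.08780322e+00, -5.72723377e-01,  1.33359461e-04]), 'ft_force': array([ 0.42142503, -0.16036033, -0.30275859]), 'wrist_torque': array([ 0.01514208, -0.00478998,  0.026069  ]), 'grip_width': 0.09480730683275766}
scene {'fovy': 42.20499444675032, 'cx': 282.9763987564864, 'cy': 210.5956088870021, 'camera_from_world': array([[-0.83574424, -0.54900474,  0.01119698,  0.29141315],
       [ 0.36818726, -0.54512659,  0.7531767 , -0.31706128],
       [-0.4073938 ,  0.63358567,  0.65772296, -1.12236887],
       [ 0.        ,  0.        ,  0.        ,  1.        ]])}
top {'fovy': 57.74377342858164, 'cx': 282.12723885132397, 'cy': 212.39965622105893, 'camera_from_world': array([[ 0.00892109, -0.99974427, -0.02077988, -0.16664008],
       [ 0.99690913,  0.00726984,  0.07822621, -0.46537436],
       [-0.07805514, -0.02141352,  0.99671905, -0.96392577],
       [ 0.        ,  0.        ,  0.        ,  1.        ]])}
```

View pics/top0.png

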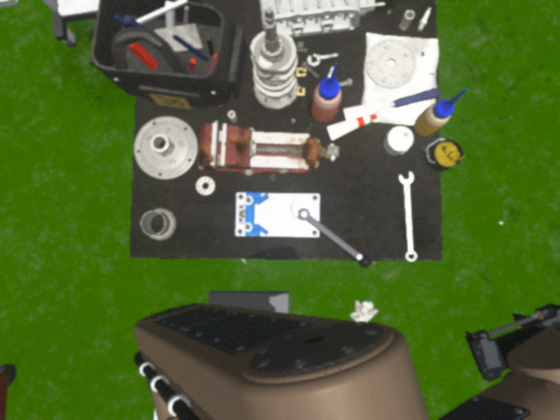

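View pics/scene0.png

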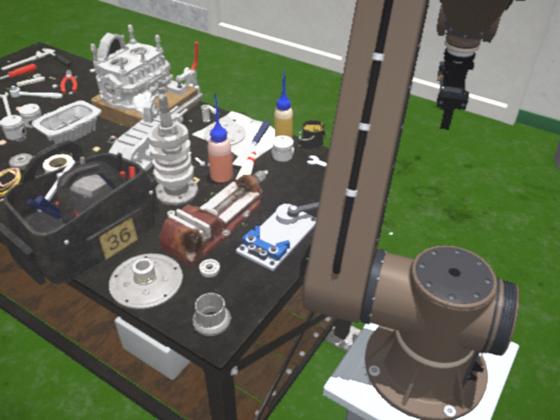

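The top view shows the sleeve at about (158,223), and the fixture plate spans (236–320, 193–237) with the blue jaw on its left. The lever ball is at (365,261), the wrench at (409,215), the bearing at (205,186) and the piston probably at (399,140).

```bash
cat > h.py <<'E'
import numpy as np,cv2
from workcell import arm, optics
def K(c,h=420):
    f=h/2/np.tan(np.radians(c['fovy']/2)); return f
def ray(c,u,v,z):
    f=K(c); T=c['camera_from_world']; R=T[:3,:3]; o=-R.T@T[:3,3]
    d=R.T@np.array([(u-c['cx'])/f,-(v-c['cy'])/f,-1.0]); s=(z-o[2])/d[2]; return o+s*d
def proj(c,p):
    f=K(c); T=c['camera_from_world']; q=T[:3,:3]@np.array(p)+T[:3,3]
    return np.array([c['cx']+f*q[0]/-q[2], c['cy']-f*q[1]/-q[2]])
def depthpts(c,d):
    f=K(c); v,u=np.indices(d.shape); X=np.stack([(u-c['cx'])/f*d,-(v-c['cy'])/f*d,-d],-1)
    T=c['camera_from_world']; return (X-T[:3,3])@T[:3,:3]
def bgr(p): return cv2.cvtColor(p,cv2.COLOR_RGB2BGR)
E
python3 - <<'E'
from h import *
z=np.load('top0.npz');p=z['p'];d=z['d'];c=optics.get_calibration('top')
P=depthpts(c,d)
for u,v in [(365,262),(304,214),(242,230),(270,180),(158,223),(140,240),(300,250),(409,250),(399,140),(205,186)]:
    print((u,v),P[v,u].round(3), d[v,u])
cv2.imwrite('pics/c1.png',cv2.resize(bgr(p)[150:275,130:430],None,fx=2.6,fy=2.6,interpolation=cv2.INTER_CUBIC))
z=np.load('scene0.npz');p=z['p']
cv2.imwrite('pics/c2.png',cv2.resize(bgr(p)[180:340,180:340],None,fx=3.6,fy=3.6,interpolation=cv2.INTER_CUBIC))
E
```

```text
(365, 262) [ 0.344 -0.367  0.056] 0.92753804
(304, 214) [ 0.46  -0.218  0.055] 0.94007427
(242, 230) [ 0.421 -0.06   0.013] 0.9824352
(270, 180) [ 0.553 -0.13   0.001] 1.0034506
(158, 223) [ 0.438  0.165 -0.003] 1.0046605
(140, 240) [ 0.393  0.21  -0.002] 1.0009165
(300, 250) [ 0.371 -0.21   0.003] 0.98527044
(409, 250) [ 0.373 -0.488  0.009] 0.97398835
(399, 140) [ 0.647 -0.454  0.055] 0.9495288
(205, 186) [0.536 0.042 0.   ] 1.0063432
```

View pics/c1.png

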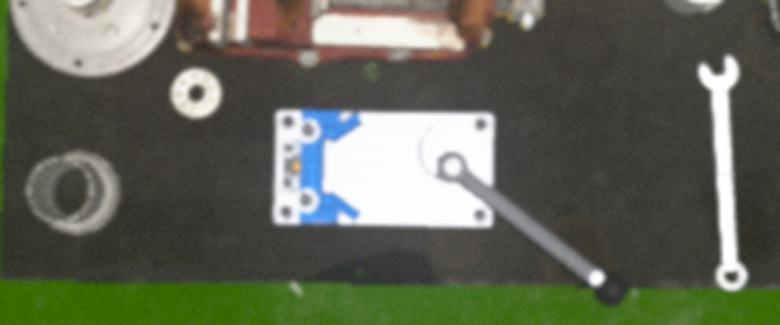

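View pics/c2.png

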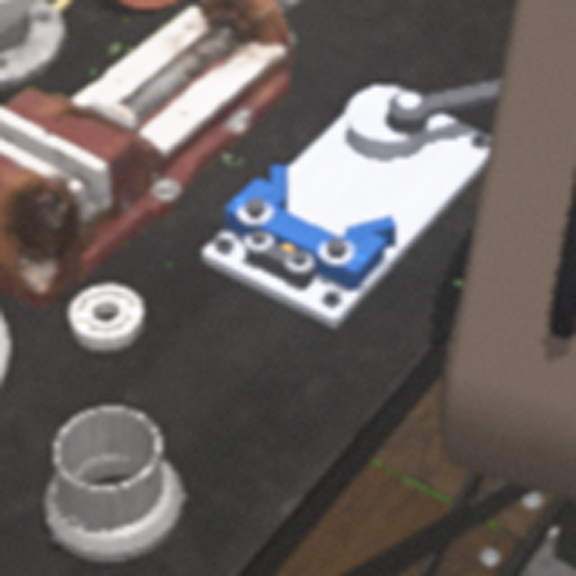

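```bash
python3 - <<'E'
from h import *
z=np.load('top0.npz');p=z['p'];d=z['d'];c=optics.get_calibration('top')
P=depthpts(c,d)
# heights of the vise region
m=(P[...,0]>0.5)&(P[...,0]<0.62)&(P[...,1]>-0.3)&(P[...,1]<0.12)
for lo in np.arange(.5,.62,.02):
    s=m&(P[...,0]>=lo)&(P[...,0]<lo+.02); print(round(lo,2),P[s][:,2].max().round(3))
hsv=cv2.cvtColor(p,cv2.COLOR_RGB2HSV)
# plate: bright or blue within region
roi=np.zeros(d.shape,np.uint8); roi[185:245,228:330]=1
bright=((hsv[...,2]>190)&(hsv[...,1]<60)|((hsv[...,1]>120)&(hsv[...,0]>90)&(hsv[...,0]<130)&(hsv[...,2]>100)))&(roi>0)
b=cv2.morphologyEx(bright.astype(np.uint8)*255,cv2.MORPH_CLOSE,np.ones((9,9)))
b=cv2.morphologyEx(b,cv2.MORPH_OPEN,np.ones((7,7)))
cs,_=cv2.findContours(b,cv2.RETR_EXTERNAL,cv2.CHAIN_APPROX_NONE); k=max(cs,key=cv2.contourArea)
r=cv2.minAreaRect(k); print(r); box=cv2.boxPoints(r)
W=np.array([ray(c,u,v,.012) for u,v in box]); print(W.round(4)); print('sides',[np.linalg.norm(W[i]-W[(i+1)%4]).round(4) for i in range(4)],'ctr',W.mean(0).round(4))
# ball
bl=(hsv[...,2]<45)&(np.indices(d.shape)[0]>252)&(np.indices(d.shape)[0]<272)&(np.indices(d.shape)[1]>352)&(np.indices(d.shape)[1]<376)
v,u=np.nonzero(bl); print('ball',u.mean(),v.mean(),ray(c,u.mean(),v.mean(),.0415))
# sleeve: depth mask
s=(np.abs(P[...,0]-.43)<.08)&(np.abs(P[...,1]-.17)<.08)
for lo,hi in((.015,.035),(.045,.075)):
    q=P[s&(P[...,2]>lo)&(P[...,2]<hi)]; print(len(q),q.min(0),q.max(0),(q.min(0)+q.max(0))/2)
for s_ in ('scene',):
    zz=np.load('scene0.npz');cc=optics.get_calibration('scene');PP=depthpts(cc,zz['d'])
    s=(np.abs(PP[...,0]-.43)<.08)&(np.abs(PP[...,1]-.17)<.08)
    for lo,hi in((.015,.03),(.05,.075)):
        q=PP[s&(PP[...,2]>lo)&(PP[...,2]<hi)]; print(len(q),q.min(0),q.max(0),(q.min(0)+q.max(0))/2)
E
```

```text
0.5 0.045
0.52 0.018
0.54 0.018
0.56 0.083
0.58 0.084
0.6 0.085
((277.3115539550781, 214.2270965576172), (83.58488464355469, 43.54801940917969), 1.3971810340881348)
[[ 0.4077 -0.0416  0.012 ]
 [ 0.5209 -0.0423  0.012 ]
 [ 0.5169 -0.2595  0.012 ]
 [ 0.4043 -0.2569  0.012 ]]
sides [np.float64(0.1132), np.float64(0.2172), np.float64(0.1126), np.float64(0.2153)] ctr [ 0.4625 -0.1501  0.012 ]
ball nan nan [nan nan nan]
304 [0.39809257 0.1159191  0.01513202] [0.47338946 0.18431302 0.03454685] [0.43574102 0.15011606 0.02483944]
161 [0.40503661 0.12434814 0.04506452] [0.46485728 0.18690039 0.06278038] [0.43494694 0.15562426 0.05392245]
428 [0.39332664 0.12093605 0.01502106] [0.46945893 0.19930342 0.0299226 ] [0.43139279 0.16011974 0.02247183]
214 [0.40235401 0.12753543 0.05004747] [0.46532954 0.19067502 0.06369975] [0.43384177 0.15910522 0.05687361]<stdin>:19: RuntimeWarning: Mean of empty slice.
  ret = ret.dtype.type(ret / rcount)
```

{"name": "arm_command", "arguments": {
  "plan": [
    [8.7, -6.9, 0, -11.4, 95],
    [8.7, -6.9, 0, -11.4, 95],
    [8.7, -6.9, 0, -11.4, 95],
    [8.7, -6.9, 0, -11.4, 95],
    [8.7, -6.9, 0, -11.4, 95],
    [8.7, -6.9, 0, -11.4, 95],
    [8.7, -6.9, 0, -11.4, 95],
    [8.7, -6.9, 0, -11.4, 95],
    [8.7, -6.9, 0, -11.4, 95],
    [8.7, -6.9, 0, -11.4, 95],
    [8.7, -6.9, 0, -11.4, 95],
    [8.7, -6.9, 0, -11.4, 95]
  ]
}}

```text
time: 1.1
eef_pos: [0.4516, -0.1973, 0.2336]
ee_rot: [-2.228, -2.215, -0.001]
ft_force: [-0.0, 0.1, 0.2]
grip_width: 0.095
```

```bash
cat >> h.py <<'E'
def snap(n,tag):
    c=optics.get_calibration(n); p,d=optics.read_camera(n); cv2.imwrite(f'pics/{tag}.png',bgr(p)); np.savez(f'{tag}.npz',p=p,d=d,T=c['camera_from_world'],fovy=c['fovy'],cx=c['cx'],cy=c['cy']); return c,p,d
def yaw():
    from scipy.spatial.transform import Rotation as R
    m=R.from_rotvec(arm.state()['ee_rot']).as_matrix(); return np.degrees(np.arctan2(m[1,0],m[0,0]))
E
python3 - <<'E'
from h import *
s=arm.state();print(s['time'],s['eef_pos'],yaw(),s['ft_force'],np.abs(s['qvel']).max())
c,p,d=snap('wrist','w1'); print(c)
E
```

```text
1.1 [ 0.4515994  -0.19726697  0.23357998] 89.6551552470647 [-0.01722306  0.09614022  0.2269329 ] 0.08204269278422884
{'fovy': 64.12000554177226, 'cx': 277.3519686024212, 'cy': 206.39666115519896, 'camera_from_world': array([[ 9.99984301e-01, -5.60046817e-03, -1.81506416e-04,
        -4.52584621e-01],
       [ 5.38800419e-03,  9.69933551e-01, -2.43310248e-01,
         2.16218241e-01],
       [ 1.53870046e-03,  2.43305451e-01,  9.69948499e-01,
        -3.42543619e-01],
       [ 0.00000000e+00,  0.00000000e+00,  0.00000000e+00,
         1.00000000e+00]])}
```

View pics/w1.png

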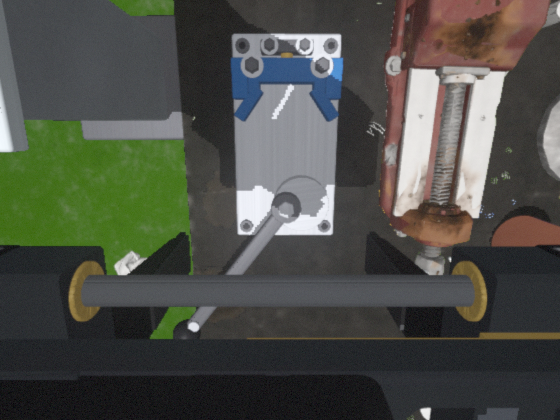

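The wrist view shows the plate at (232–342, 35–235), with its lower corners near (238,234) and (333,235). The pivot bolt is at (287,208), the V arms at (245,105) and (326,105), and the ball at (186,330).

```bash
python3 - <<'E'
from h import *
z=np.load('w1.npz');p=z['p'];c=dict(fovy=float(z['fovy']),cx=float(z['cx']),cy=float(z['cy']),camera_from_world=z['T'])
cv2.imwrite('pics/w1c.png',cv2.resize(bgr(p)[25:250,215:360],None,fx=2.6,fy=2.6,interpolation=cv2.INTER_CUBIC))
hsv=cv2.cvtColor(p,cv2.COLOR_RGB2HSV)
m=np.zeros(p.shape[:2],np.uint8); roi=np.zeros_like(m); roi[28:245,222:352]=1
m=(((hsv[...,2]>75))&(roi>0)).astype(np.uint8)*255
m=cv2.morphologyEx(m,cv2.MORPH_CLOSE,np.ones((11,11)));m=cv2.morphologyEx(m,cv2.MORPH_OPEN,np.ones((35,35)))
cs,_=cv2.findContours(m,cv2.RETR_EXTERNAL,cv2.CHAIN_APPROX_NONE);k=max(cs,key=cv2.contourArea)
W=np.array([ray(c,u,v,.012)[:2] for u,v in k[:,0]]).astype(np.float32)*1000
r=cv2.minAreaRect(W);print(r)
print('pivot@.055',ray(c,287,208,.055),'ball',ray(c,187,331,.0415))
P=depthpts(c,z['d']);print('bolt',P[208,287],'plate',P[150,250],'jaw',P[72,285],'camrow',P[185,310])
bl=((hsv[...,1]>120)&(hsv[...,0]>95)&(hsv[...,0]<130)&(hsv[...,2]>60)&(roi>0)).astype(np.uint8)
v,u=np.nonzero(bl);print('blue',u.min(),u.max(),v.min(),v.max())
for (uu,vv) in [(231,58),(342,58),(231,85),(342,85)]: print(ray(c,uu,vv,.033))
E
```

```text
((453.30682373046875, -154.58935546875), (228.31219482421875, 129.8641815185547), 89.0973129272461)
pivot@.055 [ 0.46120201 -0.21336401  0.055     ] ball [ 0.34537819 -0.36397912  0.0415    ]
bolt [ 0.46122732 -0.21359482  0.05409877] plate [ 0.4215996  -0.15832437  0.01170653] jaw [ 0.45964152 -0.08113043  0.03388732] camrow [ 0.48634452 -0.19399898  0.03223862]
blue 231 342 58 120
[ 0.40708772 -0.06794473  0.033     ]
[ 0.51515325 -0.06855334  0.033     ]
[ 0.40611286 -0.09278502  0.033     ]
[ 0.51617957 -0.09340349  0.033     ]
```

View pics/w1c.png

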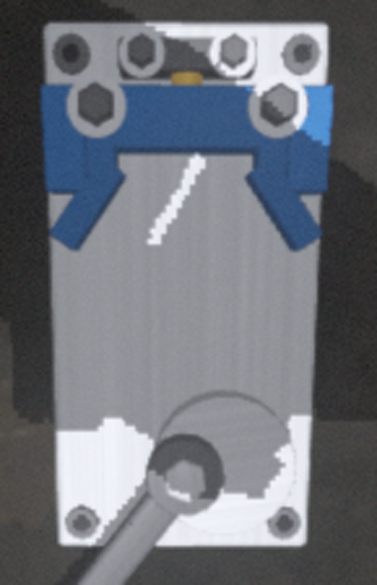

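```bash
python3 - <<'E'
from h import *
z=np.load('w1.npz');c=dict(fovy=float(z['fovy']),cx=float(z['cx']),cy=float(z['cy']),camera_from_world=z['T'])
def q(x,y,h): return ray(c,215+(x+.5)/2.6-.5,25+(y+.5)/2.6-.5,h)[:2]
C=[q(45,24,.012),q(329,24,.012),q(305,547,.012),q(57,547,.012)]
for a in C: print(a.round(4))
C=np.array(C);print([np.linalg.norm(C[i]-C[(i+1)%4]).round(4) for i in range(4)],C.mean(0))
a=(C[0]+C[1]-C[2]-C[3]);print('xf dir',np.degrees(np.arctan2(a[1],a[0])), 'y dir', np.degrees(np.arctan2(*(C[0]-C[1]+C[3]-C[2])[::-1]))-90)
u=a/np.linalg.norm(a);print('origin',C.mean(0)+.012*u)
# V arm inner edges, top height .033
V=[q(126,178,.033),q(78,249,.033),q(246,178,.033),q(296,249,.033)]
for v in V: print(v.round(4))
print('bolts',q(97,105,.038),q(277,105,.038))
print('pivot',q(186,480,.0545), 'cam top edge', q(225,390,.032),q(298,450,.032))
E
```

```text
[ 0.4063 -0.0416]
[ 0.5172 -0.0423]
[ 0.5152 -0.2574]
[ 0.4034 -0.2568]
[np.float64(0.1109), np.float64(0.2152), np.float64(0.1117), np.float64(0.2152)] [ 0.46053134 -0.14952195]
xf dir 89.34444065412531 y dir 89.67970009515423
origin [ 0.46066864 -0.13752273]
[ 0.4379 -0.1006]
[ 0.4187 -0.1269]
[ 0.4839 -0.1009]
[ 0.5039 -0.1274]
bolts [ 0.4277284  -0.07525702] [ 0.49448907 -0.07563279]
pivot [ 0.46043509 -0.21486157] cam top edge [ 0.47687568 -0.18290695] [ 0.50742893 -0.20812558]
```

{"name": "arm_command", "arguments": {
  "plan": [
    [8.8, -0.4, 0, 0, 95],
    [8.8, -0.4, 0, 0, 95],
    [8.8, -0.4, 0, 0, 95],
    [8.8, -0.4, 0, 0, 95],
    [8.8, -0.4, 0, 0, 95],
    [8.8, -0.4, 0, 0, 95],
    [8.8, -0.4, 0, 0, 95],
    [8.8, -0.4, 0, 0, 95],
    [8.8, -0.4, 0, 0, 95],
    [8.8, -0.4, 0, 0, 95],
    [8.8, -0.4, 0, 0, 95],
    [8.8, -0.4, 0, 0, 95]
  ]
}}

```text
time: 2.15
eef_pos: [0.4378, 0.1501, 0.2334]
ee_rot: [2.234, 2.209, -0.001]
ft_force: [0.8, 0.1, -0.4]
grip_width: 0.0951
```

```bash
python3 - <<'E'
from h import *
s=arm.state();print(s['time'],s['eef_pos'],yaw(),s['ft_force'],np.abs(s['qvel']).max())
c,p,d=snap('wrist','w2')
E
```

```text
2.15 [0.43775879 0.1501066  0.233445  ] 89.37492787010737 [ 0.79301207  0.07317646 -0.35138475] 0.015095202273795379
```

View pics/w2.png

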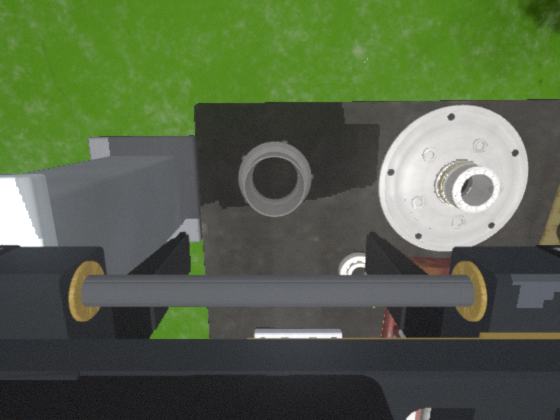

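The sleeve is clearly visible. Its rim is centred at about (275,180) and its flange reaches up to row 142.

```bash
python3 - <<'E'
from h import *
z=np.load('w2.npz');p=z['p'];d=z['d'];c=dict(fovy=float(z['fovy']),cx=float(z['cx']),cy=float(z['cy']),camera_from_world=z['T'])
cv2.imwrite('pics/w2c.png',cv2.resize(bgr(p)[130:230,225:325],None,fx=5.5,fy=5.5,interpolation=cv2.INTER_CUBIC))
P=depthpts(c,d);roi=np.zeros(d.shape,bool);roi[130:230,225:325]=1
for lo,hi in((.054,.068),(.018,.030)):
    m=roi&(P[...,2]>lo)&(P[...,2]<hi); q=P[m]; 
    mm=m.astype(np.uint8); cs,_=cv2.findContours(mm,cv2.RETR_EXTERNAL,cv2.CHAIN_APPROX_NONE);k=max(cs,key=cv2.contourArea)
    zz=np.median(q[:,2]); zz={.054:.060,.018:.024}[lo]
    W=np.array([ray(c,u,v,zz)[:2] for u,v in k[:,0]]).astype(np.float32)
    print(m.sum(),np.median(q[:,2]),cv2.minEnclosingCircle(W),cv2.minEnclosingCircle(k), W.min(0),W.max(0))
E
```

```text
513 0.05961193141560844 ((0.4343825876712799, 0.15738075971603394), 0.031187450513243675) ((274.1821594238281, 185.4774627685547), 31.38060760498047) [0.40376878 0.12680368] [0.46488264 0.18782718]
920 0.020704309671078173 ((0.43485918641090393, 0.15957407653331757), 0.037021856755018234) ((274.76641845703125, 177.2737274169922), 33.97151184082031) [0.39805478 0.14591579] [0.47097903 0.19490813]
```

View pics/w2c.png

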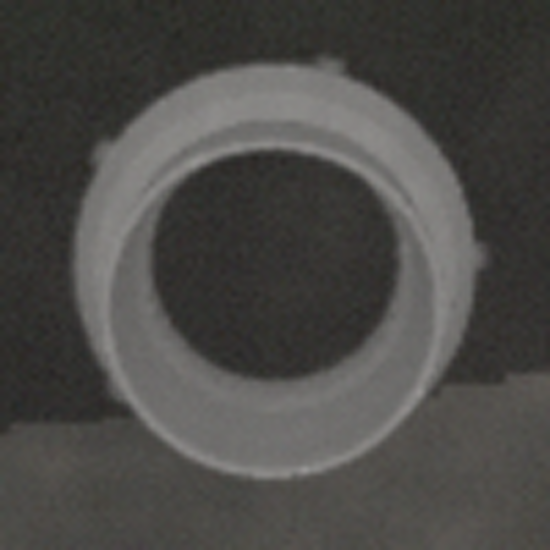

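{"name": "arm_command", "arguments": {
  "plan": [
    [0.18, -0.08, 1, 0, 95],
    [0.18, -0.08, 2, 0, 95],
    [0.18, -0.08, 3, 0, 95],
    [0.18, -0.08, 3.2, 0, 95],
    [0.18, -0.08, 3.2, 0, 95],
    [0.18, -0.08, 3.2, 0, 95],
    [0.18, -0.08, 3.2, 0, 95]
  ]
}}

```text
time: 2.78
eef_pos: [0.4356, 0.1581, 0.1074]
ee_rot: [2.232, 2.208, 0.004]
ft_force: [0.9, -0.4, 0.2]
grip_width: 0.0948
```

```bash
python3 - <<'E'
from h import *
s=arm.state();print(s['time'],s['eef_pos'],yaw(),s['ft_force'],np.abs(s['qvel']).max())
c,p,d=snap('wrist','w3')
s=arm.state();print(s['time'],s['eef_pos'],yaw(),s['ft_force'],np.abs(s['qvel']).max())
E
```

```text
2.7833 [0.43558771 0.15813944 0.10744136] 89.37080805061565 [ 0.85568562 -0.37809633  0.19389296] 0.011161608109512663
2.8333 [0.43553646 0.15827142 0.10752044] 89.38503962234546 [ 0.51800702 -1.16279669  0.26326541] 0.007989078392872606
```

View pics/w3.png

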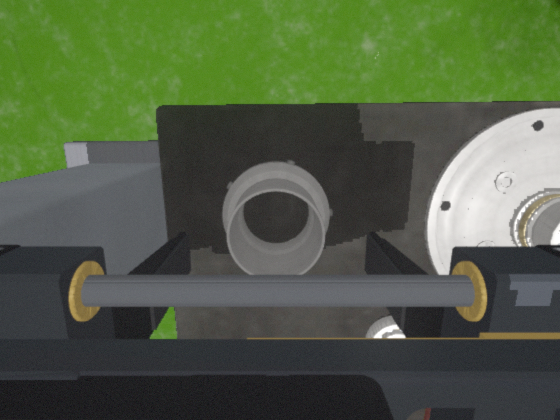

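{"name": "arm_command", "arguments": {
  "plan": [
    [0, -0.03, 0.5, 0, 95],
    [0, -0.03, 1.0, 0, 95],
    [0, -0.03, 1.4, 0, 95],
    [0, -0.03, 1.45, 0, 95],
    [0, -0.03, 1.45, 0, 95],
    [0, -0.03, 1.45, 0, 95]
  ]
}}

```text
time: 3.33
eef_pos: [0.4339, 0.1585, 0.0489]
ee_rot: [2.232, 2.209, 0.002]
ft_force: [0.1, 1.0, -0.4]
grip_width: 0.0952
```

{"name": "arm_command", "arguments": {
  "plan": [
    [0, 0, 0, 0, 50],
    [0, 0, 0, 0, 50],
    [0, 0, 0, 0, 50],
    [0, 0, 0, 0, 50],
    [0, 0, 0, 0, 50],
    [0, 0, 0, 0, 50],
    [0, 0, 0, 0, 50],
    [0, 0, 0, 0, 50]
  ],
  "grip_force": 30
}}

```text
time: 4.0
eef_pos: [0.4337, 0.1584, 0.0478]
ee_rot: [2.232, 2.21, 0.001]
ft_force: [1.8, 0.4, 4.7]
grip_width: 0.0614
```

{"name": "arm_command", "arguments": {
  "plan": [
    [0, 0, -0.2, 0, 50],
    [0, 0, -0.6, 0, 50],
    [0, 0, -1.1, 0, 50],
    [0, 0, -1.6, 0, 50],
    [0, 0, -2, 0, 50],
    [0, 0, -2, 0, 50],
    [0, 0, -2, 0, 50],
    [0, 0, -2, 0, 50]
  ]
}}

```text
time: 4.67
eef_pos: [0.4327, 0.1583, 0.1268]
ee_rot: [-2.232, -2.21, 0.002]
ft_force: [-0.2, 0.0, -6.0]
grip_width: 0.0613
```

```bash
python3 - <<'E'
from h import *
s=arm.state();print(s['time'],s['eef_pos'],yaw(),s['ft_force'],s['grip_width'])
c,p,d=snap('wrist','w4')
P=depthpts(c,d);m=(P[...,2]>s['eef_pos'][2]+.006)&(P[...,2]<s['eef_pos'][2]+.020)&(np.hypot(P[...,0]-s['eef_pos'][0],P[...,1]-s['eef_pos'][1])<.036)
k=np.argwhere(m)[:,::-1]; zz=np.median(P[m][:,2]);print(len(k),zz)
W=np.array([ray(c,u,v,s['eef_pos'][2]+.0122)[:2] for u,v in k]).astype(np.float32);print(cv2.minEnclosingCircle(W),W.min(0),W.max(0))
E
```

```text
4.6667 [0.43266401 0.15826455 0.12683129] 89.41770435455341 [-0.20596009  0.00834746 -5.98794077] 0.061321266621993165
2952 0.1382431687178982
((0.4328433871269226, 0.16012287139892578), 0.03640776872634888) [0.39735118 0.12783982] [0.46861807 0.18971735]
```

View pics/w4.png

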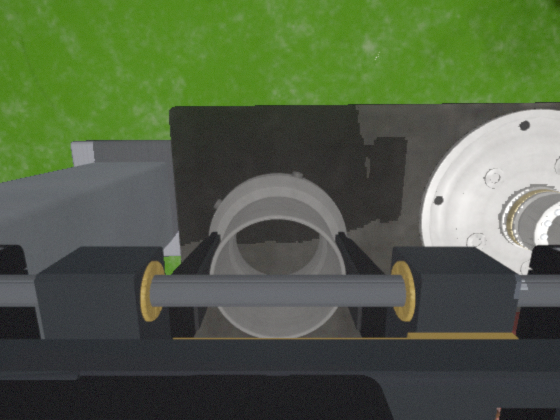

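{"name": "arm_command", "arguments": {
  "plan": [
    [-0.5, 0.05, 0, 0, 50],
    [-1.3, 0.15, 0, 0, 50],
    [-2.2, 0.25, 0, 0, 50],
    [-3.1, 0.35, 0, 0, 50],
    [-4, 0.45, 0, 0, 50],
    [-4.9, 0.55, 0, 0, 50],
    [-5.8, 0.65, 0, 0, 50],
    [-6.6, 0.75, 0, 0, 50],
    [-7.2, 0.78, 0, 0, 50],
    [-7.5, 0.78, 0, 0, 50],
    [-7.5, 0.78, 0, 0, 50],
    [-7.5, 0.78, 0, 0, 50]
  ]
}}

```text
time: 5.72
eef_pos: [0.4608, -0.1416, 0.1268]
ee_rot: [-2.233, -2.207, 0.001]
ft_force: [0.5, 0.5, -5.8]
grip_width: 0.0613
```

```bash
python3 - <<'E'
from h import *
c,p,d=snap('wrist','w5');c,p,d=snap('scene','s5')
s=arm.state();print(s['time'],s['eef_pos'],yaw(),s['ft_force'],s['grip_width'])
E
```

```text
5.8167 [ 0.46103635 -0.14074597  0.12718661] 89.45722905679912 [ 0.3341278  -0.38706426 -5.02393718] 0.061300938712481996
```

View pics/w5.png

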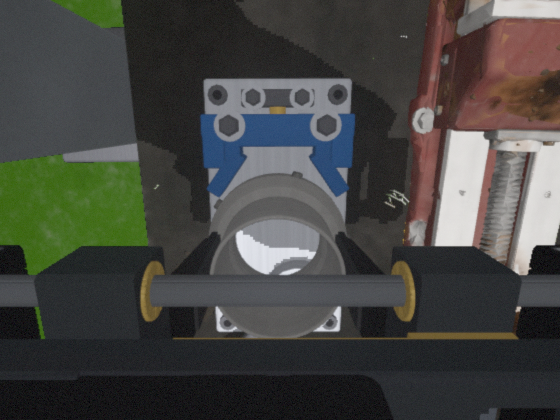

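View pics/s5.png

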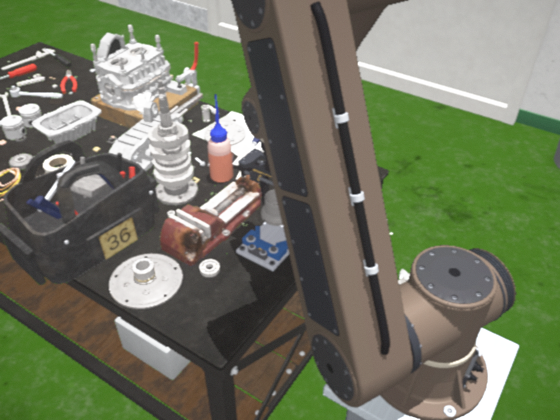

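The sleeve hangs over the plate, ahead of the blue V. The V arm inner edges run from (243,155) to (222,193) and from (312,155) to (338,190).

```bash
python3 - <<'E'
from h import *
c,p,d=snap('wrist','w6')
s=arm.state();print(s['time'],s['eef_pos'],yaw())
cv2.imwrite('pics/w6c.png',cv2.resize(bgr(p)[70:270,190:370],None,fx=3,fy=3,interpolation=cv2.INTER_CUBIC))
E
```

```text
5.8667 [ 0.46117402 -0.14066265  0.12735206] 89.48690153341175
```

View pics/w6c.png

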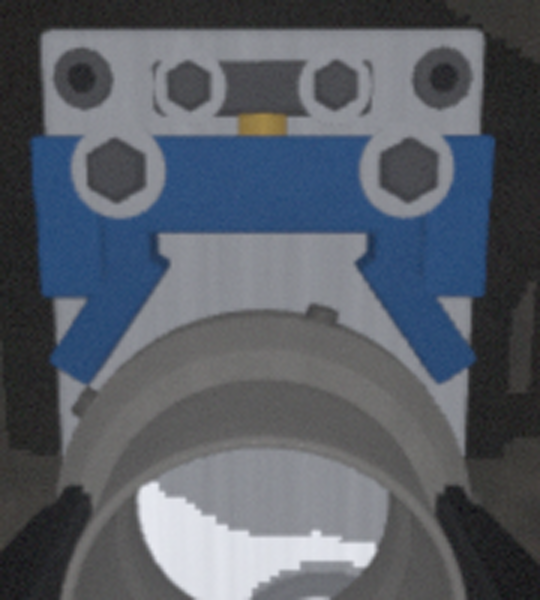

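```bash
python3 - <<'E'
from h import *
z=np.load('w6.npz');c=dict(fovy=float(z['fovy']),cx=float(z['cx']),cy=float(z['cy']),camera_from_world=z['T'])
def q(x,y,h): return ray(c,190+(x+.5)/3-.5,70+(y+.5)/3-.5,h)[:2]
A,B,C_,D=q(168,262,.033),q(88,385,.033),q(357,262,.033),q(438,385,.033)
print(A,B,C_,D)
# lines -> offset 42mm inward -> centre
def line(a,b): 
    t=(b-a)/np.linalg.norm(b-a);return t
t1,t2=line(A,B),line(C_,D); print(np.degrees(np.arctan2(*t1[::-1])),np.degrees(np.arctan2(*t2[::-1])))
n1=np.array([-t1[1],t1[0]]);n1*=np.sign(n1[0]) # toward +x
n2=np.array([-t2[1],t2[0]]);n2*=-np.sign(n2[0])
M=np.array([n1,n2]);print('seat',np.linalg.solve(M,[n1@A+.042,n2@C_+.042]))
# with ideal 35 deg at fixture yaw 89.4
for yw in (89.4,):
    f=np.radians(yw);nn=[]
    for s,pts in((+1,(A,B)),(-1,(C_,D))):
        a=f+np.pi/2*0+np.pi+s*np.radians(35)*-1; t=np.array([np.cos(a),np.sin(a)]);n=np.array([-t[1],t[0]]);n*=np.sign(n[0])*s;nn.append((n,n@((pts[0]+pts[1])/2)+.042))
    print('seat35',np.linalg.solve(np.array([n for n,_ in nn]),[b for _,b in nn]))
print('plate corners',q(42,30,.012),q(484,30,.012))
b=.1273-.0478
print('flange front top',q(265,330,b+.024),'bottom',q(265,310,b),'sides',q(62,480,b),q(470,470,b), 'camera',(-c['camera_from_world'][:3,:3].T@c['camera_from_world'][:3,3]))
E
```

```text
[ 0.43814679 -0.09670158] [ 0.41716421 -0.12708929] [ 0.48398523 -0.09710977] [ 0.50463796 -0.12785121]
-124.62490724209303 -56.10598915366332
seat [ 0.46076533 -0.13786205]
seat35 [ 0.46075476 -0.13781259]
plate corners [ 0.40653055 -0.04097251] [ 0.51675305 -0.04199126]
flange front top [ 0.46161213 -0.10175225] bottom [ 0.46161955 -0.10175885] sides [ 0.4191893 -0.1368709] [ 0.50373813 -0.13542336] camera [ 0.46180971 -0.07241135  0.27837586]
```

{"name": "arm_command", "arguments": {
  "plan": [
    [0, 0, 0.2, -1, 50],
    [0, 0, 0.4, -2, 50],
    [0, 0, 0.6, -2.6, 50],
    [0, 0, 0.75, -2.6, 50],
    [0, 0, 0.75, -2.6, 50],
    [0, 0, 0.75, -2.6, 50],
    [0, 0, 0.75, -2.6, 50],
    [0, 0, 0.75, -2.6, 50]
  ]
}}

```text
time: 6.53
eef_pos: [0.4617, -0.1418, 0.098]
ee_rot: [1.913, 2.491, 0.0]
ft_force: [0.3, 0.5, -4.5]
grip_width: 0.0612
```

```bash
python3 - <<'E'
from h import *
c,p,d=snap('wrist','w7')
s=arm.state();print(s['time'],s['eef_pos'],yaw(),s['ft_force'],s['wrist_torque'])
cv2.imwrite('pics/w7c.png',cv2.resize(bgr(p)[60:350,150:410],None,fx=2.05,fy=2.05,interpolation=cv2.INTER_CUBIC))
E
```

```text
6.5833 [ 0.46163285 -0.14188045  0.09801488] 104.97956079235449 [ 0.63475894  0.15615981 -5.46489698] [ 0.09527372 -0.16350782 -0.0422202 ]
```

View pics/w7c.png

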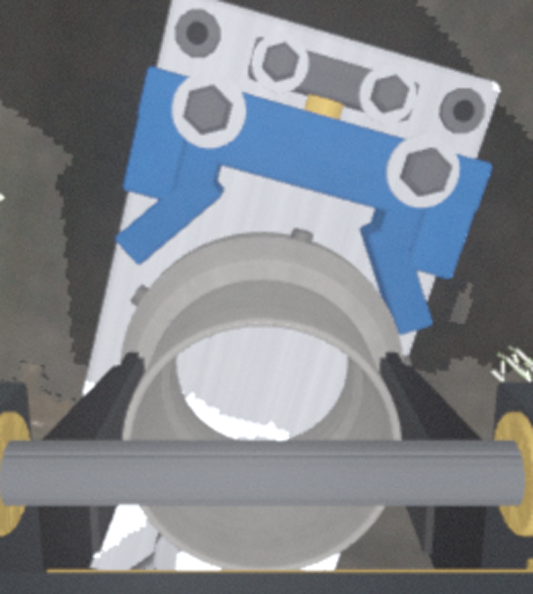

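```bash
python3 - <<'E'
from h import *
from scipy.optimize import least_squares
z=np.load('w7.npz');c=dict(fovy=float(z['fovy']),cx=float(z['cx']),cy=float(z['cy']),camera_from_world=z['T'])
def q(x,y,h): return ray(c,150+(x+.5)/2.05-.5,60+(y+.5)/2.05-.5,h)[:2]
A,B,C_,D=q(222,187,.033),q(136,264,.033),q(361,227,.033),q(403,332,.033)
f=np.radians(89.4);nn=[];print(A,B,C_,D)
for s,pts in((+1,(A,B)),(-1,(C_,D))):
    a=f+np.pi-s*np.radians(35); t=np.array([np.cos(a),np.sin(a)]);n=np.array([-t[1],t[0]]);n*=np.sign(n[0])*s;nn.append((n,n@((pts[0]+pts[1])/2)+.042))
print('seat35',np.linalg.solve(np.array([n for n,_ in nn]),[b for _,b in nn]))
F=np.array([q(x,y,.050) for x,y in [(265,233),(220,241),(180,262),(145,300),(128,335),(330,252),(365,285),(385,320)]])
print(F.round(4)); r=least_squares(lambda v:np.hypot(*(F-v[:2]).T)-.042,[.46,-.14]);print('flange',r.x,r.fun*1000)
r=least_squares(lambda v:np.hypot(*(F-v[:2]).T)-v[2],[.46,-.14,.042]);print('flange',r.x)
E
```

```text
[ 0.43666537 -0.09620301] [ 0.41606193 -0.1269751 ] [ 0.4821319  -0.09697261] [ 0.5055748  -0.12650741]
seat35 [ 0.46004093 -0.13669884]
[[ 0.4526 -0.1042]
 [ 0.4405 -0.1099]
 [ 0.4306 -0.119 ]
 [ 0.4232 -0.1329]
 [ 0.4206 -0.1449]
 [ 0.4725 -0.1047]
 [ 0.4853 -0.1115]
 [ 0.4943 -0.1203]]
flange [ 0.46233737 -0.14600132] [ 0.90351685  0.19674286 -0.36193171 -0.74601724 -0.2734742   0.52928797
 -0.57161282 -0.97278186]
flange [ 0.46176433 -0.14425735  0.04057792]
```

{"name": "arm_command", "arguments": {
  "plan": [
    [0.09, -0.01, 0, 0, 50],
    [0.09, -0.01, 0, 0, 50],
    [0.09, -0.01, 0.1, 0, 50],
    [0.09, -0.01, 0.2, 0, 50],
    [0.09, -0.01, 0.3, 0, 50],
    [0.09, -0.01, 0.4, 0, 50],
    [0.09, -0.01, 0.45, 0, 50],
    [0.09, -0.01, 0.5, 0, 50],
    [0.09, -0.01, 0.5, 0, 50],
    [0.09, -0.01, 0.5, 0, 50]
  ]
}}

```text
time: 7.42
eef_pos: [0.4601, -0.1386, 0.0775]
ee_rot: [-1.912, -2.492, 0.0]
ft_force: [0.2, -0.2, -4.8]
grip_width: 0.0612
```

```bash
python3 - <<'E'
from h import *
c,p,d=snap('wrist','w8')
s=arm.state();print(s['time'],s['eef_pos'],yaw(),s['ft_force'],s['wrist_torque'])
cv2.imwrite('pics/w8c.png',cv2.resize(bgr(p)[60:350,150:410],None,fx=2.05,fy=2.05,interpolation=cv2.INTER_CUBIC))
E
```

```text
7.4667 [ 0.46018558 -0.13859705  0.07765614] 105.01066710702223 [ 0.78002695 -0.01435595 -4.41941951] [-0.03828907 -0.10319484 -0.03674005]
```

View pics/w8c.png

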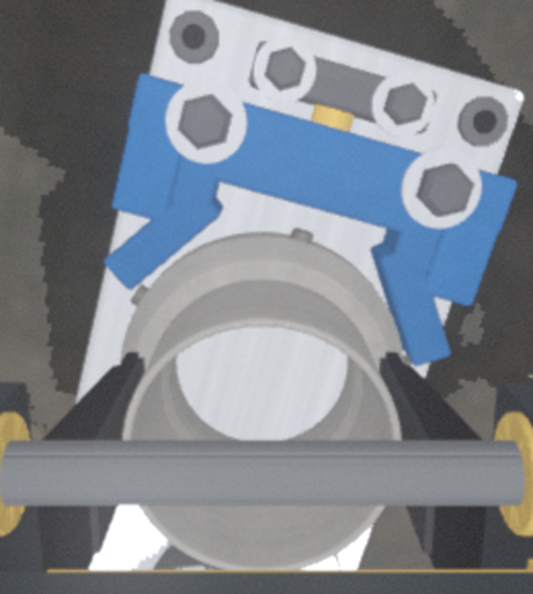

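{"name": "arm_command", "arguments": {
  "plan": [
    [0, 0, 0.1, 0, 50],
    [0, 0, 0.2, 0, 50],
    [0, 0, 0.3, 0, 50],
    [0, 0, 0.35, 0, 50],
    [0, 0, 0.39, 0, 50],
    [0, 0, 0.41, 0, 50],
    [0, 0, 0.41, 0, 50],
    [0, 0, 0.41, 0, 50]
  ]
}}

```text
time: 8.13
eef_pos: [0.4601, -0.1386, 0.0612]
ee_rot: [1.912, 2.493, -0.0]
ft_force: [-0.5, -0.3, -4.1]
grip_width: 0.0614
```

{"name": "arm_command", "arguments": {
  "plan": [
    [0, 0, 0.02, 0, 50],
    [0, 0, 0.03, 0, 50],
    [0, 0, 0.03, 0, 50],
    [0, 0, 0.03, 0, 50]
  ]
}}

```text
time: 8.47
eef_pos: [0.4601, -0.1385, 0.06]
ee_rot: [1.912, 2.493, -0.0]
ft_force: [-0.1, -0.2, -4.7]
grip_width: 0.0609
```

{"name": "arm_command", "arguments": {
  "plan": [
    [0, 0, 0.01, 0, 50],
    [0, 0, 0.02, 0, 50],
    [0, 0, 0.02, 0, 50],
    [0, 0, 0.02, 0, 50]
  ]
}}

```text
time: 8.8
eef_pos: [0.4602, -0.1386, 0.0598]
ee_rot: [1.912, 2.492, 0.0]
ft_force: [-1.5, 0.3, 5.7]
grip_width: 0.0617
```

{"name": "arm_command", "arguments": {
  "plan": [
    [0, 0, -0.01, 0, 50],
    [0.024, 0.006, -0.01, 0, 50],
    [0.048, 0.013, -0.01, 0, 50],
    [0.048, 0.013, -0.01, 0, 50],
    [0.048, 0.013, -0.01, 0, 50]
  ]
}}

```text
time: 9.22
eef_pos: [0.4605, -0.1367, 0.0598]
ee_rot: [1.911, 2.492, 0.0]
ft_force: [1.2, -2.0, 1.6]
grip_width: 0.0614
```

{"name": "arm_command", "arguments": {
  "plan": [
    [0.024, 0.006, 0, 0, 50],
    [0.036, 0.009, 0, 0, 50],
    [0.036, 0.009, 0, 0, 50],
    [0.036, 0.009, 0, 0, 50]
  ]
}}

```text
time: 9.55
eef_pos: [0.4605, -0.1353, 0.0598]
ee_rot: [1.911, 2.492, 0.0]
ft_force: [0.5, -4.8, 3.6]
grip_width: 0.0617
```

{"name": "arm_command", "arguments": {
  "plan": [
    [0.015, 0.004, 0, 0, 50],
    [0.024, 0.006, 0, 0, 50],
    [0.024, 0.006, 0, 0, 50],
    [0.024, 0.006, 0, 0, 50]
  ]
}}

```text
time: 9.88
eef_pos: [0.4605, -0.1347, 0.0599]
ee_rot: [1.911, 2.492, -0.0]
ft_force: [-0.8, -9.1, 4.1]
grip_width: 0.0615
```

```bash
python3 - <<'E'
from h import *
c,p,d=snap('wrist','w9')
s=arm.state();print(s['time'],s['eef_pos'],yaw(),s['ft_force'],s['wrist_torque'])
cv2.imwrite('pics/w9c.png',cv2.resize(bgr(p)[60:350,150:410],None,fx=2.05,fy=2.05,interpolation=cv2.INTER_CUBIC))
E
```

```text
9.9333 [ 0.46045897 -0.13469259  0.0598899 ] 105.02657412810774 [-0.57780846 -8.58035417  3.90688861] [-1.7790579   0.06843182  0.03712862]
```

View pics/w9c.png

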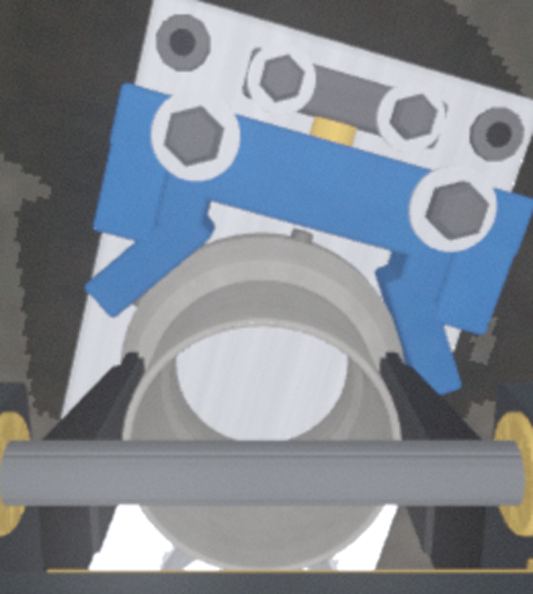

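{"name": "arm_command", "arguments": {
  "plan": [
    [-0.01, -0.003, 0, 0, 50],
    [-0.01, -0.003, 0, 0, 66],
    [-0.01, -0.003, 0, 0, 74],
    [-0.01, -0.003, 0, 0, 80],
    [-0.01, -0.003, 0, 0, 84],
    [-0.01, -0.003, 0, 0, 84],
    [-0.01, -0.003, 0, 0, 84],
    [-0.01, -0.003, 0, 0, 84]
  ]
}}

```text
time: 10.6
eef_pos: [0.46, -0.1344, 0.0596]
ee_rot: [-1.912, -2.493, 0.0]
ft_force: [-0.6, 0.4, -0.4]
grip_width: 0.0841
```

{"name": "arm_command", "arguments": {
  "plan": [
    [0, 0, -0.3, 0, 84],
    [0, 0, -1, 0, 84],
    [0, 0, -2, 0, 84],
    [0, 0, -3, 0, 84],
    [0, 0, -4, 0, 84],
    [0, 0, -4.3, 0, 84],
    [0, 0, -4.3, 0, 84],
    [0, 0, -4.3, 0, 84]
  ]
}}

```text
time: 11.27
eef_pos: [0.4599, -0.1344, 0.2318]
ee_rot: [1.911, 2.492, 0.0]
ft_force: [0.4, 0.1, -0.6]
grip_width: 0.0839
```

```bash
python3 - <<'E'
from h import *
c,p,d=snap('wrist','w10')
s=arm.state();print(s['time'],s['eef_pos'],yaw(),s['ft_force'],s['wrist_torque'],s['grip_width'])
E
```

```text
11.3167 [ 0.45961605 -0.13429536  0.23086505] 105.01529027990571 [ 0.20491462  0.6975295  -0.60895818] [-0.03262901 -0.13922024  0.0367675 ] 0.08380452154080299
```

View pics/w10.png

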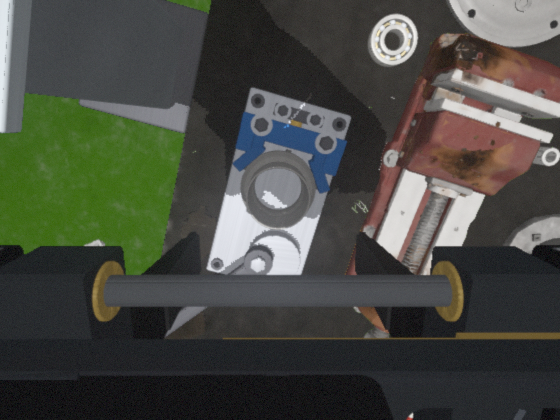

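The sleeve stands free in the V with a gap to the cam. Next I go to the lever with the fingers closed.

{"name": "arm_command", "arguments": {
  "plan": [
    [-3.8, -4.25, 0, 8.8, 0],
    [-3.8, -4.25, 0, 8.8, 0],
    [-3.8, -4.25, 0, 8.8, 0],
    [-3.8, -4.25, 0, 8.8, 0],
    [-3.8, -4.25, 0, 8.8, 0],
    [-3.8, -4.25, 0, 8.8, 0],
    [-3.8, -4.25, 0, 8.8, 0],
    [-3.8, -4.25, 0, 8.8, 0],
    [-3.8, -4.25, 0, 8.8, 0],
    [-3.8, -4.25, 0, 8.8, 0],
    [-3.8, -4.25, 0, 8.8, 0],
    [-3.8, -4.25, 0, 8.8, 0]
  ]
}}

```text
time: 12.32
eef_pos: [0.3354, -0.325, 0.2312]
ee_rot: [-2.819, -1.385, 0.0]
ft_force: [1.1, 0.3, -0.5]
grip_width: 0.0093
```

```bash
python3 - <<'E'
from h import *
c,p,d=snap('wrist','w11');snap('top','t11')
s=arm.state();print(s['time'],s['eef_pos'],yaw(),s['ft_force'],s['wrist_torque'],s['grip_width'])
P=np.array([.4605,-.2145,.0415])
for b in (.165,.19): print(proj(c,P+b*np.array([np.cos(np.radians(232.4)),np.sin(np.radians(232.4)),0])))
print(proj(c,P),proj(c,[*s['eef_pos'][:2],.03]))
E
```

```text
12.4167 [ 0.33540768 -0.32509669  0.23148208] 52.295771352087336 [-0.25108294 -0.37716086  0.08509135] [-0.00539088 -0.04095839  0.04164616] 0.0024928453688623257
[308.31459152 191.12345915]
[307.7989747  214.38023678]
[312.23108709  14.47083226] [277.78770499 188.02671657]
```

View pics/w11.png

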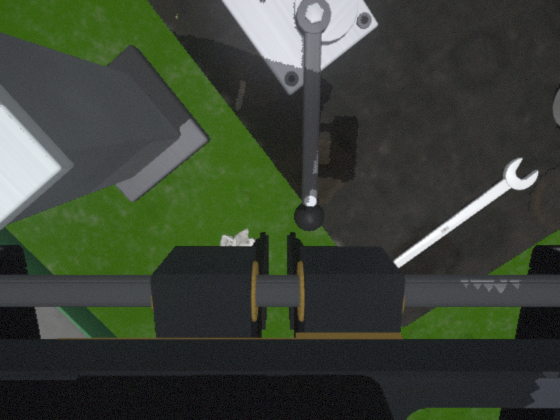

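The bar is vertical in the picture at column 310, with the ball at (309,216), within 2 px of prediction. The fingers are to its left, so I go down.

{"name": "arm_command", "arguments": {
  "plan": [
    [0, 0, 0.9, 0, 0],
    [0, 0, 1.8, 0, 0],
    [0, 0, 2.7, 0, 0],
    [0, 0, 3.5, 0, 0],
    [0, 0, 4, 0, 0],
    [0, 0, 4.4, 0, 0],
    [0, 0, 4.5, 0, 0],
    [0, 0, 4.5, 0, 0],
    [0, 0, 4.5, 0, 0]
  ]
}}

```text
time: 13.17
eef_pos: [0.3355, -0.3255, 0.0522]
ee_rot: [2.82, 1.383, 0.0]
ft_force: [0.3, -1.0, -0.0]
grip_width: 0.0002
```

```bash
python3 - <<'E'
from h import *
c,p,d=snap('wrist','w12')
s=arm.state();print(s['time'],s['eef_pos'],yaw(),s['ft_force'],s['wrist_torque'],s['grip_width'])
E
```

```text
13.2167 [ 0.33562678 -0.32566313  0.05256045] 52.23645101541453 [ 0.46035026  0.589569   -0.07294468] [-0.00728813 -0.04035465 -0.01837656] 0.0007007589945050342
```

View pics/w12.png

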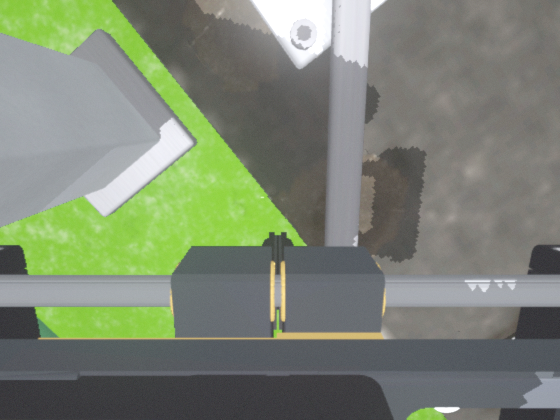

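```bash
cat > arc.py <<'E'
from h import *
import sys
P=np.array([.4605,-.2145])
def arc(b0,b1,n,off=.020,rad=.165):
    s=arm.state();y0=yaw();a=np.radians(y0);X=np.array([np.cos(a),np.sin(a)]);Y=np.array([np.sin(a),-np.cos(a)])
    e=s['eef_pos'][:2]
    print('t',s['time'],'pos',s['eef_pos'].round(4),'yaw',round(y0,2),'F',s['ft_force'].round(2))
    r=e-P; 
    # bar angle implied by contact
    be=np.degrees(np.arctan2(r[1],r[0]))%360+np.degrees(np.arcsin(off/np.linalg.norm(r))); t=np.array([-np.sin(np.radians(be)),np.cos(np.radians(be))])
    print('beta if touching',round(be,2),'push',round(-s['ft_force'][:2]@t,2),'along bar',round(s['ft_force'][:2]@np.array([t[1],-t[0]]),2))
    for b in np.linspace(b0,b1,n+1)[1:]:
        c=np.radians(b);u=np.array([np.cos(c),np.sin(c)]);tt=np.array([-u[1],u[0]])
        d=P+rad*u-off*tt-e; turn=-((b-180)-y0)/6
        print([round(float(d@X)/.04,3),round(float(d@Y)/.04,3),0,round(turn,2),0], round(b,1))
if __name__=='__main__': arc(float(sys.argv[1]),float(sys.argv[2]),int(sys.argv[3]))
E
python3 arc.py 230 242 6
```

```text
t 13.2167 pos [ 0.3356 -0.3257  0.0526] yaw 52.24 F [ 0.46  0.59 -0.07]
beta if touching 228.55 push 0.05 along bar -0.75
[-0.014, 0.249, 0, np.float64(0.04), 0] 232.0
[-0.03, 0.393, 0, np.float64(-0.29), 0] 234.0
[-0.04, 0.538, 0, np.float64(-0.63), 0] 236.0
[-0.046, 0.683, 0, np.float64(-0.96), 0] 238.0
[-0.046, 0.828, 0, np.float64(-1.29), 0] 240.0
[-0.041, 0.973, 0, np.float64(-1.63), 0] 242.0
```

{"name": "arm_command", "arguments": {
  "plan": [
    [-0.01, 0.1, 0, 0, 0],
    [-0.01, 0.2, 0, 0, 0],
    [-0.01, 0.25, 0, 0, 0],
    [-0.02, 0.3, 0, -0.1, 0],
    [-0.03, 0.35, 0, -0.2, 0],
    [-0.03, 0.42, 0, -0.3, 0],
    [-0.03, 0.48, 0, -0.5, 0],
    [-0.04, 0.54, 0, -0.6, 0],
    [-0.04, 0.54, 0, -0.6, 0]
  ]
}}

```text
time: 13.97
eef_pos: [0.351, -0.3395, 0.0516]
ee_rot: [-2.773, -1.472, 0.001]
ft_force: [-2.9, 2.5, 3.0]
grip_width: 0.0005
```

```bash
python3 arc.py 236 246 10
```

```text
t 13.9667 pos [ 0.351  -0.3395  0.0516] yaw 55.91 F [-2.9   2.46  2.99]
beta if touching 235.68 push 3.78 along bar -0.4
[-0.011, 0.095, 0, np.float64(-0.18), 0] 237.0
[-0.018, 0.167, 0, np.float64(-0.35), 0] 238.0
[-0.024, 0.24, 0, np.float64(-0.51), 0] 239.0
[-0.028, 0.312, 0, np.float64(-0.68), 0] 240.0
[-0.031, 0.385, 0, np.float64(-0.85), 0] 241.0
[-0.032, 0.457, 0, np.float64(-1.01), 0] 242.0
[-0.033, 0.53, 0, np.float64(-1.18), 0] 243.0
[-0.032, 0.602, 0, np.float64(-1.35), 0] 244.0
[-0.03, 0.675, 0, np.float64(-1.51), 0] 245.0
[-0.026, 0.747, 0, np.float64(-1.68), 0] 246.0
```

{"name": "arm_command", "arguments": {
  "plan": [
    [-0.01, 0.095, 0, -0.18, 0],
    [-0.018, 0.167, 0, -0.35, 0],
    [-0.024, 0.24, 0, -0.5, 0],
    [-0.028, 0.312, 0, -0.7, 0],
    [-0.03, 0.385, 0, -0.85, 0],
    [-0.032, 0.457, 0, -1, 0],
    [-0.033, 0.53, 0, -1.2, 0],
    [-0.032, 0.6, 0, -1.35, 0],
    [-0.03, 0.675, 0, -1.5, 0],
    [-0.026, 0.747, 0, -1.68, 0],
    [-0.026, 0.747, 0, -1.68, 0]
  ]
}}

```text
time: 14.88
eef_pos: [0.3753, -0.3572, 0.0516]
ee_rot: [-2.633, -1.71, 0.0]
ft_force: [-2.5, 1.2, 2.4]
grip_width: 0.0005
```

```bash
python3 arc.py 246 250 5
```

```text
t 14.8833 pos [ 0.3753 -0.3572  0.0516] yaw 66.01 F [-2.52  1.25  2.39]
beta if touching 246.07 push 2.81 along bar -0.11
[-0.005, 0.053, 0, np.float64(-0.13), 0] 246.8
[-0.01, 0.111, 0, np.float64(-0.27), 0] 247.6
[-0.015, 0.168, 0, np.float64(-0.4), 0] 248.4
[-0.02, 0.226, 0, np.float64(-0.53), 0] 249.2
[-0.023, 0.284, 0, np.float64(-0.67), 0] 250.0
```

{"name": "arm_command", "arguments": {
  "plan": [
    [-0.005, 0.053, 0, -0.13, 0],
    [-0.01, 0.11, 0, -0.27, 0],
    [-0.015, 0.168, 0, -0.4, 0],
    [-0.02, 0.226, 0, -0.53, 0],
    [-0.023, 0.284, 0, -0.67, 0],
    [-0.023, 0.284, 0, -0.67, 0]
  ]
}}

```text
time: 15.38
eef_pos: [0.3852, -0.3628, 0.0516]
ee_rot: [-2.573, -1.801, 0.0]
ft_force: [-2.9, 1.8, 4.3]
grip_width: 0.0005
```

```bash
python3 arc.py 250 253 5
```

```text
t 15.3833 pos [ 0.3852 -0.3628  0.0516] yaw 70.0 F [-2.94  1.8   4.28]
beta if touching 250.01 push 3.38 along bar -0.69
[-0.002, 0.043, 0, np.float64(-0.1), 0] 250.6
[-0.007, 0.086, 0, np.float64(-0.2), 0] 251.2
[-0.011, 0.129, 0, np.float64(-0.3), 0] 251.8
[-0.014, 0.173, 0, np.float64(-0.4), 0] 252.4
[-0.017, 0.216, 0, np.float64(-0.5), 0] 253.0
```

{"name": "arm_command", "arguments": {
  "plan": [
    [-0.002, 0.043, 0, -0.1, 0],
    [-0.007, 0.086, 0, -0.2, 0],
    [-0.011, 0.13, 0, -0.3, 0],
    [-0.014, 0.173, 0, -0.4, 0],
    [-0.017, 0.216, 0, -0.5, 0],
    [-0.017, 0.216, 0, -0.5, 0]
  ]
}}

```text
time: 15.88
eef_pos: [0.3931, -0.3665, 0.0516]
ee_rot: [-2.525, -1.868, 0.0]
ft_force: [-4.4, 0.6, 3.4]
grip_width: 0.0004
```

```bash
python3 arc.py 253 256 5
```

```text
t 15.8833 pos [ 0.3931 -0.3665  0.0516] yaw 72.98 F [-4.39  0.65  3.4 ]
beta if touching 252.99 push 4.38 along bar 0.67
[-0.004, 0.044, 0, np.float64(-0.1), 0] 253.6
[-0.008, 0.087, 0, np.float64(-0.2), 0] 254.2
[-0.012, 0.13, 0, np.float64(-0.3), 0] 254.8
[-0.016, 0.174, 0, np.float64(-0.4), 0] 255.4
[-0.019, 0.217, 0, np.float64(-0.5), 0] 256.0
```

{"name": "arm_command", "arguments": {
  "plan": [
    [-0.004, 0.044, 0, -0.1, 0],
    [-0.008, 0.087, 0, -0.2, 0],
    [-0.01, 0.11, 0, -0.25, 0],
    [-0.01, 0.11, 0, -0.25, 0]
  ]
}}

```text
time: 16.22
eef_pos: [0.3971, -0.3682, 0.0516]
ee_rot: [-2.501, -1.9, 0.001]
ft_force: [-4.4, 1.0, 2.5]
grip_width: 0.0004
```

```bash
python3 arc.py 254.5 257.5 5
```

```text
t 16.2167 pos [ 0.3971 -0.3682  0.0516] yaw 74.45 F [-4.44  1.04  2.48]
beta if touching 254.5 push 4.55 along bar 0.18
[-0.003, 0.043, 0, np.float64(-0.11), 0] 255.1
[-0.008, 0.087, 0, np.float64(-0.21), 0] 255.7
[-0.012, 0.13, 0, np.float64(-0.31), 0] 256.3
[-0.016, 0.173, 0, np.float64(-0.41), 0] 256.9
[-0.019, 0.217, 0, np.float64(-0.51), 0] 257.5
```

{"name": "arm_command", "arguments": {
  "plan": [
    [-0.003, 0.043, 0, -0.1, 0],
    [-0.008, 0.087, 0, -0.2, 0],
    [-0.01, 0.11, 0, -0.25, 0],
    [-0.01, 0.11, 0, -0.25, 0]
  ]
}}

```text
time: 16.55
eef_pos: [0.4013, -0.3699, 0.0516]
ee_rot: [-2.476, -1.933, 0.001]
ft_force: [-5.6, -1.0, 2.3]
grip_width: 0.0004
```

```bash
python3 arc.py 256 259 5
```

```text
t 16.55 pos [ 0.4013 -0.3699  0.0516] yaw 75.95 F [-5.6  -0.98  2.35]
beta if touching 256.03 push 5.2 along bar 2.31
[-0.003, 0.041, 0, np.float64(-0.11), 0] 256.6
[-0.007, 0.084, 0, np.float64(-0.21), 0] 257.2
[-0.011, 0.127, 0, np.float64(-0.31), 0] 257.8
[-0.015, 0.171, 0, np.float64(-0.41), 0] 258.4
[-0.018, 0.214, 0, np.float64(-0.51), 0] 259.0
```

{"name": "arm_command", "arguments": {
  "plan": [
    [-0.003, 0.041, 0, -0.1, 0],
    [-0.005, 0.07, 0, -0.17, 0],
    [-0.005, 0.07, 0, -0.17, 0],
    [-0.005, 0.07, 0, -0.17, 0]
  ]
}}

```text
time: 16.88
eef_pos: [0.4039, -0.3708, 0.0516]
ee_rot: [-2.459, -1.955, 0.001]
ft_force: [-5.1, -0.8, 2.2]
grip_width: 0.0011
```

```bash
python3 arc.py 257 260 3
```

```text
t 16.8833 pos [ 0.4039 -0.3708  0.0516] yaw 76.95 F [-5.14 -0.8   2.22]
beta if touching 257.02 push 4.83 along bar 1.93
[-0.007, 0.07, 0, np.float64(-0.17), 0] 258.0
[-0.013, 0.143, 0, np.float64(-0.34), 0] 259.0
[-0.019, 0.215, 0, np.float64(-0.51), 0] 260.0
```

{"name": "arm_command", "arguments": {
  "plan": [
    [-0.004, 0.04, 0, -0.1, 0],
    [-0.008, 0.08, 0, -0.2, 0],
    [-0.01, 0.108, 0, -0.25, 0],
    [-0.01, 0.108, 0, -0.25, 0]
  ]
}}

```text
time: 17.22
eef_pos: [0.4081, -0.3723, 0.0516]
ee_rot: [-2.433, -1.987, 0.001]
ft_force: [-5.4, -1.9, 2.7]
grip_width: 0.0004
```

```bash
python3 arc.py 258.5 261.5 3
```

```text
t 17.2167 pos [ 0.4081 -0.3723  0.0516] yaw 78.48 F [-5.44 -1.86  2.71]
beta if touching 258.53 push 4.96 along bar 2.9
[-0.007, 0.07, 0, np.float64(-0.17), 0] 259.5
[-0.014, 0.142, 0, np.float64(-0.34), 0] 260.5
[-0.019, 0.214, 0, np.float64(-0.5), 0] 261.5
```

{"name": "arm_command", "arguments": {
  "plan": [
    [-0.004, 0.04, 0, -0.1, 0],
    [-0.008, 0.08, 0, -0.2, 0],
    [-0.01, 0.108, 0, -0.25, 0],
    [-0.01, 0.108, 0, -0.25, 0]
  ]
}}

```text
time: 17.55
eef_pos: [0.4123, -0.3736, 0.0516]
ee_rot: [-2.407, -2.019, 0.001]
ft_force: [-5.7, -1.1, 2.4]
grip_width: 0.0006
```

```bash
python3 arc.py 260 263 3
python3 - <<'E'
from h import *
c,p,d=snap('top','t12')
cv2.imwrite('pics/t12c.png',cv2.resize(bgr(p)[150:275,200:430],None,fx=3.4,fy=3.4,interpolation=cv2.INTER_CUBIC))
c,p,d=snap('wrist','w13')
E
```

```text
t 17.55 pos [ 0.4123 -0.3736  0.0516] yaw 79.97 F [-5.66 -1.15  2.35]
beta if touching 260.04 push 5.38 along bar 2.11
[-0.007, 0.069, 0, np.float64(-0.17), 0] 261.0
[-0.014, 0.141, 0, np.float64(-0.34), 0] 262.0
[-0.019, 0.214, 0, np.float64(-0.5), 0] 263.0
```

View pics/t12c.png

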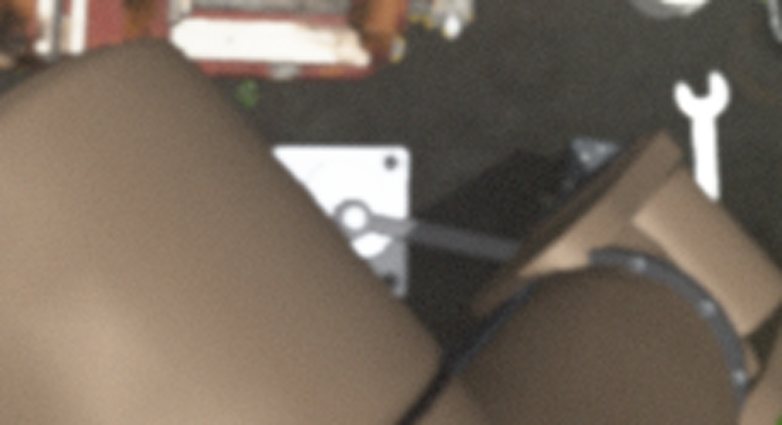

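View pics/w13.png

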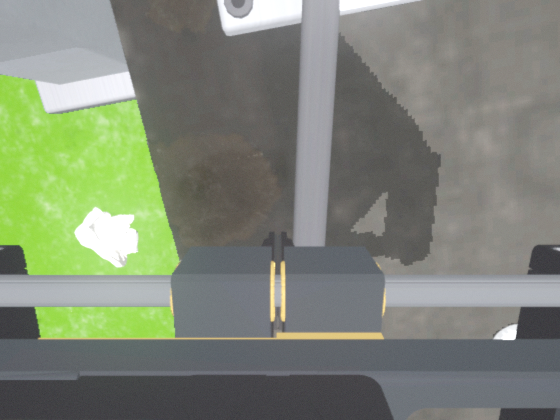

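{"name": "arm_command", "arguments": {
  "plan": [
    [-0.004, 0.035, 0, -0.1, 0],
    [-0.007, 0.07, 0, -0.17, 0],
    [-0.01, 0.105, 0, -0.25, 0],
    [-0.01, 0.105, 0, -0.25, 0]
  ]
}}

```text
time: 17.98
eef_pos: [0.4163, -0.3748, 0.0516]
ee_rot: [-2.38, -2.05, 0.001]
ft_force: [-4.7, -1.6, 1.2]
grip_width: 0.0005
```

```bash
python3 arc.py 261.5 264.5 3
```

```text
t 17.9833 pos [ 0.4163 -0.3748  0.0516] yaw 81.48 F [-4.69 -1.64  1.25]
beta if touching 261.5 push 4.39 along bar 2.32
[-0.007, 0.072, 0, np.float64(-0.17), 0] 262.5
[-0.014, 0.144, 0, np.float64(-0.34), 0] 263.5
[-0.019, 0.216, 0, np.float64(-0.5), 0] 264.5
```

{"name": "arm_command", "arguments": {
  "plan": [
    [-0.004, 0.036, 0, -0.1, 0],
    [-0.007, 0.072, 0, -0.17, 0],
    [-0.01, 0.108, 0, -0.25, 0],
    [-0.01, 0.108, 0, -0.25, 0]
  ]
}}

```text
time: 18.32
eef_pos: [0.4206, -0.3759, 0.0516]
ee_rot: [2.353, 2.081, -0.001]
ft_force: [-4.9, -1.1, 2.9]
grip_width: 0.0006
```

```bash
python3 arc.py 263 266 3
```

```text
t 18.3167 pos [ 0.4206 -0.3759  0.0516] yaw 82.99 F [-4.92 -1.14  2.93]
beta if touching 263.02 push 4.75 along bar 1.73
[-0.007, 0.071, 0, np.float64(-0.17), 0] 264.0
[-0.014, 0.143, 0, np.float64(-0.34), 0] 265.0
[-0.02, 0.215, 0, np.float64(-0.5), 0] 266.0
```

{"name": "arm_command", "arguments": {
  "plan": [
    [-0.004, 0.036, 0, -0.1, 0],
    [-0.007, 0.072, 0, -0.17, 0],
    [-0.01, 0.108, 0, -0.25, 0],
    [-0.01, 0.108, 0, -0.25, 0]
  ]
}}

```text
time: 18.65
eef_pos: [0.4248, -0.3768, 0.0516]
ee_rot: [2.326, 2.112, -0.001]
ft_force: [-6.0, -2.3, 2.2]
grip_width: 0.0003
```

```bash
python3 arc.py 264.5 267.5 3
```

```text
t 18.65 pos [ 0.4248 -0.3768  0.0516] yaw 84.48 F [-5.97 -2.33  2.17]
beta if touching 264.51 push 5.72 along bar 2.89
[-0.008, 0.071, 0, np.float64(-0.17), 0] 265.5
[-0.015, 0.144, 0, np.float64(-0.34), 0] 266.5
[-0.02, 0.216, 0, np.float64(-0.5), 0] 267.5
```

{"name": "arm_command", "arguments": {
  "plan": [
    [-0.004, 0.036, 0, -0.1, 0],
    [-0.007, 0.072, 0, -0.17, 0],
    [-0.007, 0.072, 0, -0.17, 0],
    [-0.007, 0.072, 0, -0.17, 0]
  ]
}}

```text
time: 18.98
eef_pos: [0.4277, -0.3775, 0.0517]
ee_rot: [2.307, 2.132, -0.001]
ft_force: [-4.7, -1.9, 1.5]
grip_width: 0.0004
```

```bash
python3 arc.py 265.5 268.5 3
```

```text
t 18.9833 pos [ 0.4277 -0.3775  0.0517] yaw 85.47 F [-4.74 -1.88  1.46]
beta if touching 265.52 push 4.58 along bar 2.24
[-0.007, 0.071, 0, np.float64(-0.17), 0] 266.5
[-0.014, 0.143, 0, np.float64(-0.34), 0] 267.5
[-0.02, 0.215, 0, np.float64(-0.5), 0] 268.5
```

{"name": "arm_command", "arguments": {
  "plan": [
    [-0.004, 0.036, 0, -0.1, 0],
    [-0.007, 0.072, 0, -0.17, 0],
    [-0.01, 0.108, 0, -0.25, 0],
    [-0.01, 0.108, 0, -0.25, 0]
  ]
}}

```text
time: 19.32
eef_pos: [0.432, -0.3783, 0.0517]
ee_rot: [2.279, 2.162, -0.001]
ft_force: [-5.3, -2.4, 1.3]
grip_width: 0.0003
```

```bash
python3 arc.py 267 270 3
```

```text
t 19.3167 pos [ 0.432  -0.3783  0.0517] yaw 87.0 F [-5.33 -2.39  1.29]
beta if touching 267.04 push 5.2 along bar 2.66
[-0.007, 0.069, 0, np.float64(-0.17), 0] 268.0
[-0.014, 0.141, 0, np.float64(-0.33), 0] 269.0
[-0.02, 0.214, 0, np.float64(-0.5), 0] 270.0
```

{"name": "arm_command", "arguments": {
  "plan": [
    [-0.004, 0.036, 0, -0.1, 0],
    [-0.007, 0.072, 0, -0.17, 0],
    [-0.01, 0.106, 0, -0.25, 0],
    [-0.01, 0.106, 0, -0.25, 0]
  ]
}}

```text
time: 19.65
eef_pos: [0.4362, -0.3789, 0.0516]
ee_rot: [2.25, 2.192, -0.001]
ft_force: [-4.8, -2.5, 2.6]
grip_width: 0.0006
```

```bash
python3 arc.py 268.5 271.5 3
```

```text
t 19.65 pos [ 0.4362 -0.3789  0.0516] yaw 88.5 F [-4.81 -2.52  2.59]
beta if touching 268.5 push 4.74 along bar 2.64
[-0.008, 0.072, 0, np.float64(-0.17), 0] 269.5
[-0.015, 0.144, 0, np.float64(-0.33), 0] 270.5
[-0.02, 0.216, 0, np.float64(-0.5), 0] 271.5
```

{"name": "arm_command", "arguments": {
  "plan": [
    [-0.004, 0.036, 0, -0.1, 0],
    [-0.007, 0.072, 0, -0.17, 0],
    [-0.01, 0.108, 0, -0.25, 0],
    [-0.01, 0.108, 0, -0.25, 0]
  ]
}}

```text
time: 19.98
eef_pos: [0.4405, -0.3795, 0.0516]
ee_rot: [2.221, 2.221, -0.001]
ft_force: [-4.3, -3.7, 2.3]
grip_width: 0.0001
```

```bash
python3 arc.py 270 273 3
```

```text
t 19.9833 pos [ 0.4405 -0.3795  0.0516] yaw 90.0 F [-4.3  -3.71  2.3 ]
beta if touching 270.0 push 4.3 along bar 3.71
[-0.008, 0.072, 0, np.float64(-0.17), 0] 271.0
[-0.015, 0.144, 0, np.float64(-0.33), 0] 272.0
[-0.02, 0.217, 0, np.float64(-0.5), 0] 273.0
```

{"name": "arm_command", "arguments": {
  "plan": [
    [-0.014, 0.036, 0, -0.1, 0],
    [-0.027, 0.072, 0, -0.17, 0],
    [-0.04, 0.108, 0, -0.25, 0],
    [-0.04, 0.108, 0, -0.25, 0]
  ]
}}

```text
time: 20.32
eef_pos: [0.4443, -0.3801, 0.0516]
ee_rot: [-2.191, -2.249, 0.0]
ft_force: [-6.6, 0.9, 5.2]
grip_width: 0.0002
```

```bash
sed -i 's/rad=.165):/rad=.1658):/' arc.py; python3 arc.py 271.5 274.5 3
```

```text
t 20.3167 pos [ 0.4443 -0.3801  0.0516] yaw 91.5 F [-6.55  0.95  5.16]
beta if touching 271.32 push 6.53 along bar -1.1
[-0.024, 0.085, 0, np.float64(-0.17), 0] 272.5
[-0.031, 0.158, 0, np.float64(-0.33), 0] 273.5
[-0.036, 0.231, 0, np.float64(-0.5), 0] 274.5
```

{"name": "arm_command", "arguments": {
  "plan": [
    [-0.004, 0.035, 0, -0.08, 0],
    [-0.007, 0.07, 0, -0.17, 0],
    [-0.007, 0.07, 0, -0.17, 0],
    [-0.007, 0.07, 0, -0.17, 0]
  ]
}}

```text
time: 20.65
eef_pos: [0.4469, -0.3804, 0.0516]
ee_rot: [-2.171, -2.268, 0.001]
ft_force: [-7.9, 1.3, 5.1]
grip_width: 0.0004
```

```bash
python3 arc.py 272.5 275.5 3
```

```text
t 20.65 pos [ 0.4469 -0.3804  0.0516] yaw 92.5 F [-7.93  1.34  5.14]
beta if touching 272.23 push 7.87 along bar -1.65
[-0.025, 0.092, 0, np.float64(-0.17), 0] 273.5
[-0.032, 0.165, 0, np.float64(-0.33), 0] 274.5
[-0.037, 0.237, 0, np.float64(-0.5), 0] 275.5
```

{"name": "arm_command", "arguments": {
  "plan": [
    [-0.002, 0.025, 0, -0.05, 0],
    [-0.004, 0.045, 0, -0.1, 0],
    [-0.004, 0.045, 0, -0.1, 0],
    [-0.004, 0.045, 0, -0.1, 0]
  ]
}}

```text
time: 20.98
eef_pos: [0.4485, -0.3805, 0.0516]
ee_rot: [-2.159, -2.279, 0.001]
ft_force: [-9.7, 0.6, 5.8]
grip_width: -0.0
```

```bash
python3 arc.py 273 275 2;python3 -c "
from h import *
for i in range(2):
  snap('wrist','x');s=arm.state();print(s['time'],s['ft_force'])"
```

```text
t 20.9833 pos [ 0.4485 -0.3805  0.0516] yaw 93.1 F [-9.69  0.62  5.77]
beta if touching 272.77 push 9.65 along bar -1.09
[-0.025, 0.089, 0, np.float64(-0.15), 0] 274.0
[-0.032, 0.162, 0, np.float64(-0.32), 0] 275.0
21.0333 [-9.4850735   0.45019933  6.04273932]
21.0833 [-9.16384796  0.32954887  6.13335192]
```

{"name": "arm_command", "arguments": {
  "plan": [
    [-0.002, 0.02, 0, -0.04, 0],
    [-0.003, 0.038, 0, -0.08, 0],
    [-0.003, 0.038, 0, -0.08, 0],
    [-0.003, 0.038, 0, -0.08, 0]
  ]
}}

```text
time: 21.42
eef_pos: [0.4498, -0.3806, 0.0516]
ee_rot: [-2.149, -2.288, 0.001]
ft_force: [-10.4, -0.6, 6.3]
grip_width: 0.0002
```

```bash
python3 arc.py 273 275 2;python3 -c "
from h import *
for i in range(3):
  snap('wrist','x');s=arm.state();print(s['time'],s['ft_force'])"
```

```text
t 21.4167 pos [ 0.4498 -0.3806  0.0516] yaw 93.57 F [-10.4   -0.56   6.31]
beta if touching 273.22 push 10.42 along bar -0.02
[-0.021, 0.056, 0, np.float64(-0.07), 0] 274.0
[-0.029, 0.129, 0, np.float64(-0.24), 0] 275.0
21.4667 [-11.71145448  -0.3092814    6.83440008]
21.5167 [-10.81980856   0.54837418   6.3826556 ]
21.5667 [-10.49532203  -0.19641861   5.32545821]
```

The push holds at about 10.8 N, so I back off and lift.

{"name": "arm_command", "arguments": {
  "plan": [
    [0, -0.1, 0, 0, 0],
    [0, -0.3, 0, 0, 0],
    [0, -0.6, 0, 0, 0],
    [0, -0.6, 0, 0, 0],
    [0, -0.6, -0.5, 0, 0],
    [0, -0.6, -1.4, 0, 0],
    [0, -0.6, -2.4, 0, 0],
    [0, -0.6, -3.4, 0, 0],
    [0, -0.6, -4.2, 0, 0],
    [0, -0.6, -4.2, 0, 0],
    [0, -0.6, -4.2, 0, 0]
  ]
}}

```text
time: 22.48
eef_pos: [0.4273, -0.3826, 0.2213]
ee_rot: [2.149, 2.286, -0.0]
ft_force: [-0.6, 0.1, -1.5]
grip_width: 0.0005
```

```bash
python3 - <<'E'
from h import *
c,p,d=snap('wrist','w14')
s=arm.state();print(s['time'],s['eef_pos'],yaw(),s['ft_force'])
E
```

```text
22.5333 [ 0.4269209  -0.3821665   0.21964661] 93.54696037166933 [-0.58889656 -0.18399729 -0.28590479]
```

View pics/w14.png

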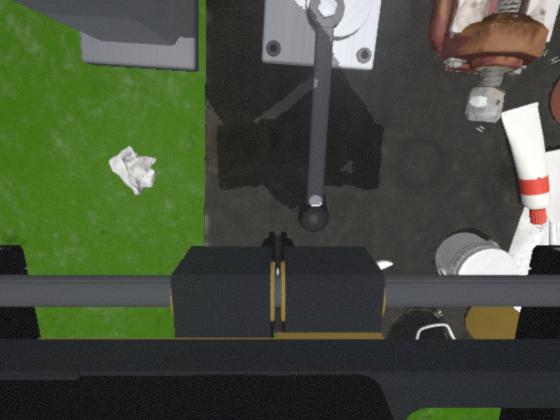

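The lever has stayed round, with the ball at (314,217). I'll look at the sleeve and cam from above before handing in.

{"name": "arm_command", "arguments": {
  "plan": [
    [1, 0.1, 0, 0, 0],
    [2, 0.3, 0, 0, 0],
    [3, 0.5, 0, 0, 0],
    [4, 0.6, 0, 0, 0],
    [5, 0.7, 0, 0, 0],
    [5.4, 0.8, 0, 0, 0],
    [5.4, 0.8, 0, 0, 0],
    [5.4, 0.8, 0, 0, 0],
    [5.4, 0.8, 0, 0, 0]
  ]
}}

```text
time: 23.28
eef_pos: [0.4456, -0.1652, 0.2187]
ee_rot: [-2.151, -2.288, 0.001]
ft_force: [0.4, -0.1, 0.1]
grip_width: 0.0009
```

```bash
python3 - <<'E'
from h import *
c,p,d=snap('wrist','w15')
s=arm.state();print(s['time'],s['eef_pos'],yaw(),s['ft_force'])
cv2.imwrite('pics/w15c.png',cv2.resize(bgr(p)[60:290,200:380],None,fx=2.5,fy=2.5,interpolation=cv2.INTER_CUBIC))
P=depthpts(c,d)
m=(P[...,2]>.064)&(P[...,2]<.08)&(np.hypot(P[...,0]-.46,P[...,1]+.14)<.05)
W=np.array([ray(c,u,v,.072)[:2] for v,u in np.argwhere(m)]).astype(np.float32);print(len(W),cv2.minEnclosingCircle(W),P[m][:,2].mean())
E
```

```text
23.3333 [ 0.44555746 -0.16550688  0.21887608] 93.5124517803513 [ 0.73451147 -0.12630769  0.31130791]
667 ((0.4598569869995117, -0.1358586698770523), 0.03105293959379196) 0.07062298356279405
```

View pics/w15c.png

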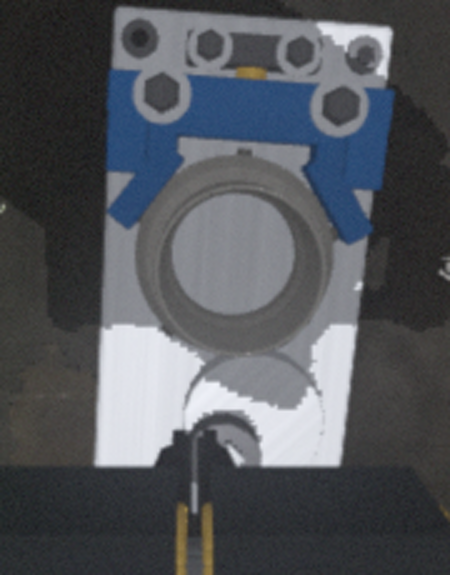

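The cam touches the flange, the flange bears on both V faces, and the rim is level at about 71 mm over the bench, as expected. I'm handing in.

```bash
python3 -c "
from workcell import arm
print(arm.hand_in()); print(arm.state()['time'])"
```

```text
the job is handed in; nothing more can be done
None
the job is handed in; nothing more can be done
```

The sleeve is clamped in the fixture and I handed the job in about 23 s into the 72 s allowed; no verdict was reported.

- **Placing:** I gripped the sleeve across its wall and turned it about 16° so the small lugs on its flange stay clear of the V faces. I set it on the plate and slid it into the V until I felt about 9 N, then let go. A picture after that showed a clear gap to the cam.
- **Clamping:** With closed fingers I pushed the lever round anticlockwise, close to 165 mm from the pivot. The drag was about 3–5.5 N until the cam met the flange at a lever angle of roughly 0.8 rad. I stopped at about 10.8 N (readings from 10.4 to 11.7 N), then backed off and lifted clear.
- **Last look:** The sleeve is upright with its rim level. Its centre is at about (0.460, -0.136) m, the flange is against the V and the cam, and the lever stayed where I left it.
- **Not checked:** I could not measure the cam force directly; I only inferred it from the push on the lever. My camera estimates of the seat and of the sleeve's position in the gripper differed by 1–4 mm, so I found the final seating by feel. I did not measure the bearing, wrench and piston again at the end, though the arm never went near them.

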